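# Reset the toy camera on the playroom tray

## Robot

A 6-joint arm with a two-finger parallel gripper is mounted at the origin on the work surface. World frame = base frame: x ahead of the robot, y to its left, z up, the work surface at z = 0. Lengths are in m, angles in rad, forces in N, time in s.
With the tool pointing down it reaches from about 0.3 to 0.775 m from the base axis. Payload 14.6 kg.
Tool frame: the origin (TCP) lies midway between the tips of the shut fingers; the grasp point (between the pads) lies 19 mm behind it (grasp_offset is the distance from the TCP to the grasp point, in m); z points along the fingers, y is the line along which they close (so a half turn about z gives the same grasp; the last joint's range is limited). The gripper opens to 94 mm and grips with 3 to 60 N. Pads are 16 mm wide; open, the fingers measure 119 mm over their backs; the gripper's body (75 mm by 177 mm) begins 78 mm behind the grasp point.
Start: joints at [-1.352, 0.3, 1.521, -0, 1.321, -0.067], TCP at [0.155, -0.528, 0.17] pointing down, gripper open.
Joint ranges: [-3.03, 3.03], [-0.79, 2.21], [0.23, 2.52], [-1.04, 4.18], [0, 3.07], [-2.55, 2.55]. Speed limits (rad/s): [2.22, 2.22, 2.57, 3.14, 3.14, 3.14].

## Interface

Orientations are given as [roll, pitch, yaw] about the fixed x, y, z axes, in that order (R = Rz(yaw) Ry(pitch) Rx(roll)).
In Python, from station import * gives the robot as it stands. The module is installed in compiled form; this text tells all that it offers.
- The arm moves only by the tool send_rows, never from a script. Its argument "rows" is a list of rows, each an object of numbers: "dx", "dy", "dz": the shift along the tool's x, y, z in mm; "roll": the turn about the tool's z in degrees; "jaw": the closure, from -1 (fully open) to 1 (shut). In form: [{"dx": .., "dy": .., "dz": .., "roll": .., "jaw": ..}, ...]. A call has 1 to 12 rows; each row shifts and turns the commanded pose from where the row before left it, along the tool's axes as they then stand; what a row does not reach is not made up. A row lasts 1/12 s, in which the tool goes at most 41.7 mm and 7.16 degrees, less where a joint would pass 70% of its speed; a pose out of reach is approached as far as the arm can. A call is refused whole if a number of a shift passes 41.7 or a number of a turn 7.16, either way. A call with a gripper value outside its range is refused whole. The fingers move at their own pace and stop on an object; "force" is the grip in N (left out, the last holds). Time passes only in rows, so rows that do not move let the fingers close. It gives the time, the measured TCP pose, the force, the opening and the grip force at its end, in the units of the state.
- get_obs(): the state, without advancing time (a new reading comes with each control period).
- camera(name): name is "side" or "top" or "wrist"; returns a dict with "frame" (420x560x3 uint8, red, green, blue), "z_map" (420x560 float32, m along the optical axis (not along the pixel's ray), 0 where there is no reading), "camera_matrix" (3x3 intrinsics, pixels), "rvec" (rotation vector, rad) and "tvec" (3), from world to camera coordinates, as OpenCV has them. Camera axes: x right, y down, z forward; pixel columns grow to the right and rows downward; lengths in m; the calibration is good to about 2 mm. A picture is of the moment at which its call begins.
- hand_in(): hands the job in; it is judged then, once.
The state is a dict: "time_s": time; "qpos": joint angles; "joint_vel": joint speeds; "tau": joint torques, N m; "ee_pos": TCP position; "eef_rot": TCP orientation; "force": force on the tool from outside, world axes, zero at the start; "moment": the same for the moment, N m; "grip_width": finger opening in m; "grip_force": force on a finger pad.
Only numpy, scipy, OpenCV 4.12 (cv2) and the standard library are available. Lean on these libraries where they do the work, as an engineer would, in place of code of your own. Each camera call takes 0.05 s, during which the arm holds its last target. There are 200 camera calls.

## Task

Get the pink toy camera on its easel ready for the next child: press its popped-out lens home and twist it clockwise until it locks, and click the red shutter button until the red start bar on the counter drum stands at the black pointer. Leave the rabbit bell, the push car and the bead jar where they stand.

Things in the scene. Friction and masses are not known exactly. Their poses are not given: they have to be found in the camera images.
- easel: Wooden easel, base board 132 x 172 x 8 mm, fixed to the tray: it does not move. It holds the pink toy camera (168 wide, 100 high, 45 mm thick), leaning back, lens pointing up and towards the easel's -x. Origin: underside of the base, midway across the camera's width; z up. Camera and lens are symmetric about its x-z plane; the camera's top edge is the high one, at +x.
- lens_grip (a point): Point on the lens's axis, 20 mm below its flat front end, where it is taken (moves with it). The axis leans 30 degrees from vertical towards the easel's -x: out of the camera it is (-0.5, 0, 0.866) in the easel's axes. Popped out, this point is at easel x -73, y 0, z 142 mm. Ribbed barrel 60 mm in diameter, 70 mm long; its black foot flange, 77 mm across, is 50 to 58 mm behind this point.
- lens_push (a joint): How far the lens is pressed in, m: 0 = popped out (as found), 0.009 = hard stop. A spring pushes it out (about 2 N net when out, 6 N at the stop). Its two bayonet pins let it turn only when pressed in 7 mm or more. Locked and let go, it rests at about 0.0045.
- lens_turn (a joint): Turn of the lens about its axis, rad, clockwise positive as one looks into the lens. 0 = as found, its white line at the red mark on the pink face; 1.047 (60 degrees) = end stop, its line at the white mark; let go there, the pins spring up into notches (0.93 to 1.05) and lock it. It cannot turn unless pressed in.
- button_top (a point): Centre of the flat, level top of the red shutter button on the camera's top shoulder: a round cap 24 mm across, 10 mm proud of the pink shoulder around it, which is level and 22 mm deep. Pressed straight down. At easel x 10.5, y 26, z 106 mm; on its -x, -y side the lens rises, leaning away from it, its front end up to 60 mm higher than the button.
- shutter (a joint): Stroke of the shutter button, m: 0 = up, 0.0075 = hard stop. Spring return; takes about 2.5 N. A stroke beyond about 5 mm steps the counter one frame; the ratchet takes the next frame only after the button has come fully up again.
- counter (a joint): Turn of the counter drum, rad, clockwise positive as one looks at its face. Eight frames of 0.785 rad; it rests only at whole frames, and each stroke adds one. 0 or a whole turn (6.283) = red start bar at the pointer. It starts 2 to 5 frames short (-3.93 to -1.57). One way only: past the mark it must go round again.
- start_mark (a point): Middle of the red start bar on the cream counter drum, 13 mm from the drum's centre (moves with the drum). Drum 36 mm across, under a clear cover in a rose bezel 43 mm across, on the camera's leaning front face, beside the lens on the easel's +y side (centre at easel x -37, y 60.5, z 76 mm). The other seven frames bear 1 to 7 black dots.
- pointer (a point): Spot on the drum just inside the fixed black pointer, at the upper side of the drum (towards the camera's top edge), 13 mm from the drum's centre: where the middle of the red bar must come.
- bell_mid (a point): Bystander: white ceramic rabbit bell, 64 mm across, 104 mm tall with its ears, loose; point half-way up on its axis.
- car_mid (a point): Bystander: wooden push car, 105 x 68 x 57 mm, green cab, loose; point at its middle, 30 mm above the tray floor.
- jar_mid (a point): Bystander: glass jar of coloured beads with hinged lid and wire latch, 73 mm in diameter, 98 mm tall, loose; point half-way up on its axis.
- tray: Cherry-wood pull-out tray, 400 x 670 x 36 mm with 8 mm walls and floor, pulled out of the low cherry toy shelf beyond it; fixed. Origin: centre of its underside.

How it is judged:
By the outcome, as a careful person would: the job done as asked, in the order asked, and still so for the second after the job is handed in, with the robot touching nothing.
It also fails if it takes over 45 s, if anything falls off the work surface, if the arm or the gripper's body presses on something with over 40 N, if the wrist force passes 120 N, or if a joint passes its speed limit or range.

## Working session

There is one attempt and no reset: what is moved stays moved. The work goes in short steps, Python scripts to look and compute and a tool call to move; the robot and the scene stay as the last step left them, time stands still between calls to the robot, and variables do not carry over. Pictures are saved under pics/ and viewed, at most 10 in all, crops included, and the job is handed in when it is done.

Besides the shell and the picture viewer there is one more tool, called after "Emit:" as name(argument=value, ...), one argument or row to a line, values as JSON. send_rows: Moves the arm, as the interface text tells. Its arguments: {"type":"object","properties":{"rows":{"type":"array"},"force":{"type":"number"}},"required":["rows"]}

```bash
mkdir -p pics
cat > h.py <<'E'
from station import *
import numpy as np, cv2
from scipy.spatial.transform import Rotation as Rn
def cam(n,save=None):
    c=camera(n)
    if save: cv2.imwrite('pics/'+save,c['frame'][:,:,::-1])
    return c
def pts(c):
    K=c['camera_matrix'];z=c['z_map'];v,u=np.mgrid[:420,:560]
    P=np.stack([(u-K[0,2])/K[0,0]*z,(v-K[1,2])/K[1,1]*z,z],-1)
    R=cv2.Rodrigues(np.array(c['rvec'],float))[0];t=np.array(c['tvec'],float).ravel()
    return (P-t)@R
E
python3 - <<'E'
from h import *
o=get_obs();print(o)
for n in ('top','side'):
    c=cam(n,n+'0.png');np.savez(n+'0.npz',**c);print(n,c['camera_matrix'].tolist(),c['rvec'],c['tvec'])
E
```

```text
{'time_s': 0.0, 'qpos': array([-1.35156802e+00,  3.00436667e-01,  1.52157617e+00, -1.25294636e-05,
        1.32069318e+00, -6.65828172e-02]), 'joint_vel': array([ 0.00060839,  0.00018596, -0.00028004, -0.00051889, -0.00130996,
        0.00112659]), 'tau': array([-2.75664141e-03, -5.31807876e+01, -3.52732587e+01,  7.06564612e-02,
        2.43387348e-02, -8.21946969e-05]), 'ee_pos': array([ 0.15500244, -0.52739617,  0.16990732]), 'eef_rot': array([-3.14048095e+00, -6.19670000e-05,  2.85814196e-01]), 'force': array([-1.14163416,  0.18332103, -0.93567192]), 'moment': array([-0.0326816 , -0.00611071, -0.04833818]), 'grip_force': 0.0, 'grip_width': 0.0939642640204858}
top [[387.03835033064576, 0.0, 284.20386781021165], [0.0, 387.03835033064576, 211.85245433273974], [0.0, 0.0, 1.0]] [ 2.15768375 -2.159403    0.20342943] [-0.00898505  0.64572233  0.85188086]
side [[500.18714716149816, 0.0, 283.6725129227997], [0.0, 500.18714716149816, 213.30464637516056], [0.0, 0.0, 1.0]] [ 0.88152544 -2.59179518  0.98660913] [0.52234669 0.39170821 0.74270817]
```

```bash
python3 -c "
import cv2,numpy as np
a=cv2.imread('pics/top0.png');b=cv2.imread('pics/side0.png')
cv2.imwrite('pics/both0.png',cv2.resize(np.vstack([a,b]),None,fx=.71,fy=.71))"
```

```text
(no output)
```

View pics/top0.png

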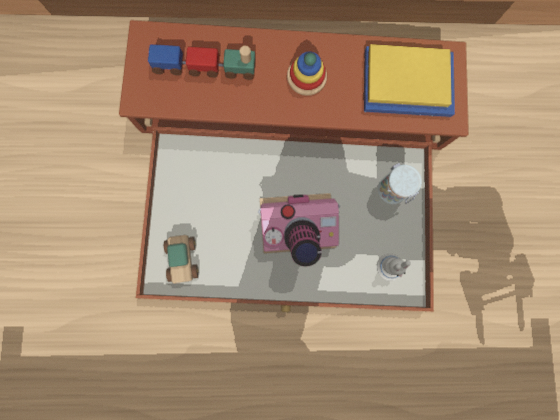

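View pics/side0.png

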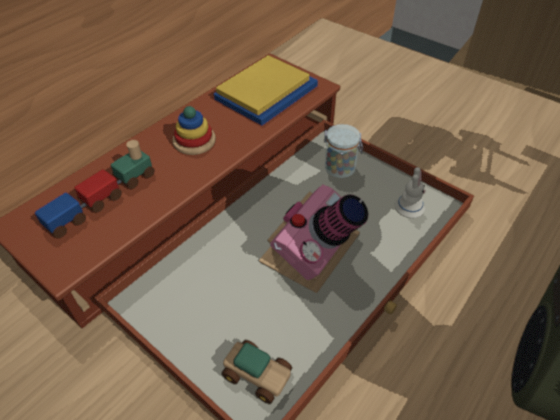

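The top view shows the pink camera near (300,225): button at (288,212), lens front at (306,253), drum at (273,236). The lens leans towards the robot. Bell at (393,267), jar at (405,182) and car at (180,258) are all clear of it. In the side view the button is at (298,220) and the drum at (311,251).

```bash
python3 - <<'E'
from h import *
for n,(bu,bv),(du,dv),(lu,lv) in (('top',(288,212),(273,236),(306,253)),('side',(298,220),(311,251),(352,210))):
    c=dict(np.load(n+'0.npz'));P=pts(c);f=c['frame'];h=cv2.cvtColor(f,cv2.COLOR_RGB2HSV).astype(int)
    V,U=np.mgrid[:420,:560]
    near=lambda u,v,r:(U-u)**2+(V-v)**2<r*r
    red=near(bu,bv,12)&((h[...,0]<6)|(h[...,0]>174))&(h[...,1]>170)
    cream=near(du,dv,14)&(h[...,1]<70)&(h[...,2]>120)
    dark=near(lu,lv,20)&(h[...,2]<70)
    for k,m in (('btn',red),('drum',cream),('lens',dark)):
        Q=P[m];print(n,k,m.sum(),U[m].mean().round(1),V[m].mean().round(1),np.median(Q,0).round(4),np.percentile(Q[:,2],[5,50,90,98]).round(3))
    # lens front disc: points on plane with highest along-axis value
    print(P[lv-8:lv+9:4,lu-8:lu+9:4].reshape(-1,3).round(3).tolist())
    pink=near(300 if n=='top' else 315,225,60)&(h[...,0]>150)&(h[...,0]<176)&(h[...,1]>60)
    if n=='top':
        q=P[pink];q=q[(q[:,2]>.04)];r=cv2.minAreaRect(q[:,:2].astype(np.float32)*1000);print('pink',r)
    # tan base board
E
python3 - <<'E'
import cv2
a=cv2.imread('pics/top0.png')[180:280,240:360];b=cv2.imread('pics/side0.png')[170:300,250:380]
import numpy as np
a=cv2.resize(a,(400,333),interpolation=3);b=cv2.resize(b,(333,333),interpolation=3)
cv2.imwrite('pics/crop0.png',np.hstack([a,b]))
E
```

```text
<stdin>:10: RuntimeWarning: Mean of empty slice.
  ret = ret.dtype.type(ret / rcount)
  return _methods._mean(a, axis=axis, dtype=dtype,
  ret = um.true_divide(
Traceback (most recent call last):
IndexError: index -1 is out of bounds for axis 0 with size 0
```

View pics/crop0.png

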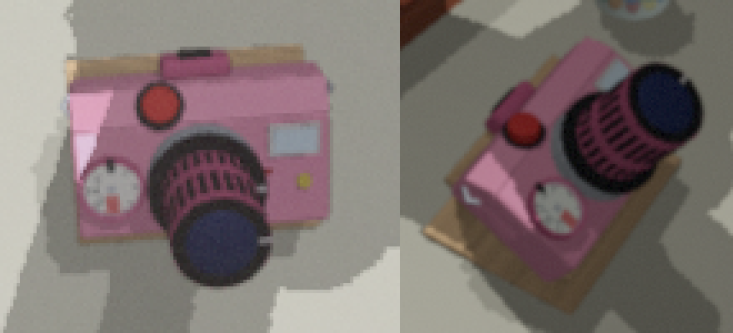

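The crop shows the drum centre at about (111,188), with the red bar at its lower side (113,203) and the pointer at the top. So the counter is about 4 frames short. The lens line is on the right.

Run:
```python
from h import *
E={'btn':[10.5,26,106],'drum':[-37,60.5,76],'lens':[-83,0,159.3]}
for n,(bu,bv),(du,dv),(lu,lv) in (('top',(288,212),(273,236),(306,253)),('side',(343-50,220),(305,251),(369,205))):
    if n=='side': bu,bv,du,dv,lu,lv=298,220,311,251,354,210
    c=dict(np.load(n+'0.npz'));P=pts(c);f=c['frame'];h=cv2.cvtColor(f,cv2.COLOR_RGB2HSV).astype(int)
    V,U=np.mgrid[:420,:560]
    near=lambda u,v,r:(U-u)**2+(V-v)**2<r*r
    M={'btn':near(bu,bv,11)&((h[...,0]<8)|(h[...,0]>174))&(h[...,1]>150),
       'drum':near(du,dv,12)&(h[...,1]<60)&(h[...,2]>110),
       'lens':near(lu,lv,20)&(h[...,0]>105)&(h[...,0]<130)&(h[...,1]>80)}
    A=[];B=[]
    for k,m in M.items():
        print(n,k,m.sum(),end=' ')
        if m.sum()==0: print(h[(bv,dv,lv)[list(M).index(k)],(bu,du,lu)[list(M).index(k)]]);continue
        Q=P[m]; q=np.median(Q,0); q=Q[np.linalg.norm(Q-q,axis=1)<.025].mean(0);print(U[m].mean().round(1),V[m].mean().round(1),q.round(4))
        A.append(E[k]);B.append(q*1000)
    A=np.array(A,float);B=np.array(B)
    a=A-A.mean(0);b=B-B.mean(0)
    yaw=np.arctan2((a[:,0]*b[:,1]-a[:,1]*b[:,0]).sum(),(a[:,:2]*b[:,:2]).sum())
    R=Rn.from_euler('z',yaw).as_matrix();t=B.mean(0)-R@A.mean(0)
    print('yaw',np.degrees(yaw),'t',t,'res',(B-A@R.T-t).round(1).tolist())
```

```text
top btn 53 287.5 210.9 [ 0.6353 -0.0136  0.1301]
top drum 210 272.2 235.7 [0.5847 0.0179 0.108 ]
top lens 107 306.5 250.2 [ 0.549  -0.0473  0.1898]
yaw 6.3068369695435065 t [629.1501205  -39.00137405  28.86500271] res [[-1.4, -1.6, -4.8], [-1.0, 0.8, 3.1], [2.4, 0.8, 1.7]]
side btn 140 297.8 220.1 [ 0.6336 -0.0092  0.1292]
side drum 190 311.0 250.5 [0.5828 0.0195 0.1086]
side lens 437 353.1 209.7 [ 0.544  -0.043   0.1875]
yaw 5.501804650126363 t [625.91768501 -36.077205    27.98333644] res [[-0.3, 0.0, -4.8], [-0.4, -1.1, 4.6], [0.7, 1.0, 0.2]]
```

Emit:
send_rows(
  rows=[
    {"dz": -30},
    {"dz": -30},
    {"dz": -30},
    {"dx": 28,"dy": -19,"dz": -30},
    {"dx": 28,"dy": -19},
    {"dx": 28,"dy": -19},
    {"dx": 28,"dy": -19},
    {"dx": 28,"dy": -19},
    {"dx": 28,"dy": -19},
    {"dx": 28,"dy": -19},
    {"dx": 28,"dy": -19},
    {"dx": 28,"dy": -19},
  ],
  force=40,
)

```text
invalid input at $.rows[0]: expected keys dx, dy, dz, roll, jaw
```

Emit:
send_rows(
  rows=[
    {"dx": 28,"dy": -19},
    {"dx": 28,"dy": -19},
    {"dx": 28,"dy": -19},
    {"dx": 28,"dy": -19},
    {"dx": 28,"dy": -19},
    {"dx": 28,"dy": -19},
    {"dx": 14,"dy": -10},
    {},
  ],
)

```text
invalid input at $.rows[0]: expected keys dx, dy, dz, roll, jaw
```

Run:
```python
from h import *
o=get_obs();print(o['time_s'],o['ee_pos'],o['eef_rot'],o['force'],o['moment'])
c=cam('wrist','w1.png');np.savez('w1.npz',**c)
P=pts(dict(np.load('top0.npz')));print('floor',P[200,200],P[150,300],P[280,330])
```

```text
0.1 [ 0.15500791 -0.52741527  0.16993048] [-3.14053605e+00 -9.52466064e-05  2.85781101e-01] [ 0.01475077  0.37802235 -0.30024946] [-0.02248379 -0.0109472   0.01633983]
floor [0.67716573 0.18997322 0.02771171] [ 0.80302649 -0.0496975   0.02568804] [ 0.48835799 -0.11720875  0.02374823]
```

View pics/w1.png

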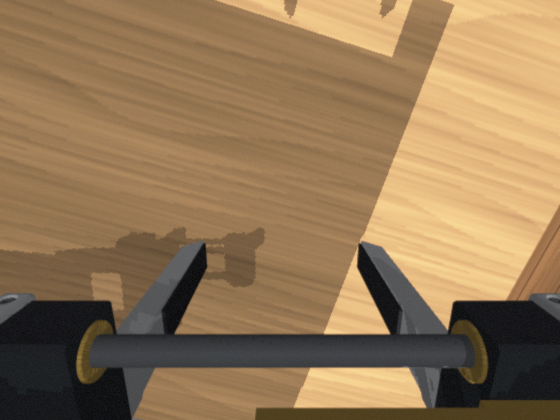

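The move was refused because every row needs all the keys. The wrist view shows only bare table from the start pose, with the finger tips near (205,245) and (360,245).

Emit:
send_rows(
  rows=[
    {"dx": 0,"dy": 0,"dz": -30,"roll": 0,"jaw": -1},
    {"dx": 0,"dy": 0,"dz": -30,"roll": 0,"jaw": -1},
    {"dx": 0,"dy": 0,"dz": -30,"roll": 0,"jaw": -1},
    {"dx": 28,"dy": -19,"dz": -30,"roll": 0,"jaw": -1},
    {"dx": 28,"dy": -19,"dz": 0,"roll": 0,"jaw": -1},
    {"dx": 28,"dy": -19,"dz": 0,"roll": 0,"jaw": -1},
    {"dx": 28,"dy": -19,"dz": 0,"roll": 0,"jaw": -1},
    {"dx": 28,"dy": -19,"dz": 0,"roll": 0,"jaw": -1},
    {"dx": 28,"dy": -19,"dz": 0,"roll": 0,"jaw": -1},
    {"dx": 28,"dy": -19,"dz": 0,"roll": 0,"jaw": -1},
    {"dx": 28,"dy": -19,"dz": 0,"roll": 0,"jaw": -1},
    {"dx": 28,"dy": -19,"dz": 0,"roll": 0,"jaw": -1},
  ],
  force=40,
)

```text
time_s: 1.15
ee_pos: [0.3476, -0.2931, 0.2881]
eef_rot: [-3.142, 0.0, 0.286]
force: [0.9, 0.1, -0.3]
grip_width: 0.094
grip_force: 0.0
```

Emit:
send_rows(
  rows=[
    {"dx": 28,"dy": -19,"dz": 0,"roll": 0,"jaw": -1},
    {"dx": 28,"dy": -19,"dz": 0,"roll": 0,"jaw": -1},
    {"dx": 28,"dy": -19,"dz": 0,"roll": 0,"jaw": -1},
    {"dx": 28,"dy": -19,"dz": 0,"roll": 0,"jaw": -1},
    {"dx": 28,"dy": -19,"dz": 0,"roll": 0,"jaw": -1},
    {"dx": 28,"dy": -19,"dz": 0,"roll": 0,"jaw": -1},
    {"dx": 0,"dy": 0,"dz": 0,"roll": 0,"jaw": -1},
    {"dx": 0,"dy": 0,"dz": 0,"roll": 0,"jaw": -1},
  ],
)

```text
time_s: 1.82
ee_pos: [0.4764, -0.1368, 0.2876]
eef_rot: [-3.141, 0.001, 0.289]
force: [0.9, 0.3, -0.2]
grip_width: 0.094
grip_force: 0.0
```

Run:
```python
from h import *
o=get_obs();print(o['time_s'],o['ee_pos'],o['eef_rot'],o['force'],o['moment'])
c=cam('wrist','w2.png');np.savez('w2.npz',**c)
```

```text
1.8167 [ 0.47638705 -0.13682237  0.28760276] [-3.14107125e+00  8.48592206e-04  2.88515044e-01] [ 0.85715259  0.28714092 -0.18197758] [ 0.03397855 -0.02255139  0.00616652]
```

View pics/w2.png

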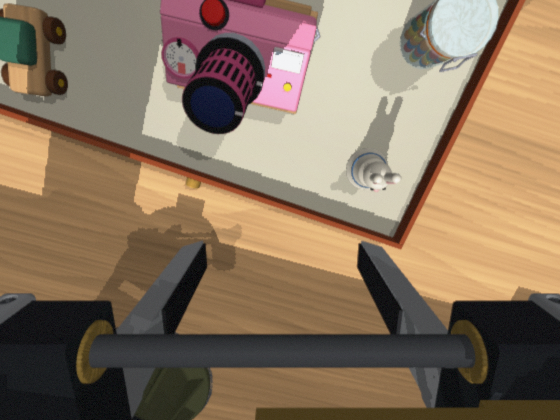

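The wrist view shows the button at (214,11), the drum at (181,58) and the lens front at (214,105). The bell at (372,172) is clear.

```bash
cat >> h.py <<'E'
EP={'btn':[10.5,26,106],'drum':[-37,60.5,76],'lens':[-83,0,159.3]}
def masks(c,b,d,l,rb,rd,rl):
    h=cv2.cvtColor(c['frame'],cv2.COLOR_RGB2HSV).astype(int);V,U=np.mgrid[:420,:560]
    near=lambda p,r:(U-p[0])**2+(V-p[1])**2<r*r
    return {'btn':near(b,rb)&((h[...,0]<8)|(h[...,0]>174))&(h[...,1]>150),
       'drum':near(d,rd)&(h[...,1]<60)&(h[...,2]>110),
       'lens':near(l,rl)&(h[...,0]>105)&(h[...,0]<130)&(h[...,1]>80)}
def fit(c,M,zo):
    K=c['camera_matrix'];R0=cv2.Rodrigues(np.array(c['rvec'],float))[0];C=-R0.T@np.array(c['tvec'],float).ravel()
    P=pts(c);A=[];B=[]
    for k,m in M.items():
        ct=cv2.convexHull(np.argwhere(m)[:,::-1].astype(np.int32));(u,v),ax,_=cv2.fitEllipse(ct)
        d=R0.T@np.linalg.inv(K)@[u,v,1];q=C+d*((EP[k][2]+zo)/1000-C[2])/d[2]
        print(k,round(u,1),round(v,1),'ray',(q*1000).round(1),'depth',(np.median(P[m],0)*1000).round(1))
        A.append(EP[k]);B.append(q*1000)
    A=np.array(A,float);B=np.array(B);a=A-A.mean(0);b=B-B.mean(0)
    yaw=np.arctan2((a[:,0]*b[:,1]-a[:,1]*b[:,0]).sum(),(a[:,:2]*b[:,:2]).sum())
    R=Rn.from_euler('z',yaw).as_matrix();t=B.mean(0)-R@A.mean(0)
    print('yaw',np.degrees(yaw),'t',t,'res',(B-A@R.T-t).round(1).tolist())
E
python3 - <<'E'
from h import *
c=dict(np.load('w2.npz'));fit(c,masks(c,(214,11),(181,58),(214,105),18,19,30),27)
E
```

```text
btn 213.0 12.0 ray [634.1 -17.1 133. ] depth [634.7 -16.  129.1]
drum 178.7 58.4 ray [583.   18.2 103. ] depth [585.   15.5 107.7]
lens 213.4 104.8 ray [547.1 -49.1 186.3] depth [545.8 -48.4 187.3]
yaw 5.409865043875192 t [627.14153614 -41.26990353  27.        ] res [[-1.0, -2.7, -0.0], [-1.6, 2.7, -0.0], [2.6, 0.0, 0.0]]
```

Emit:
send_rows(
  rows=[
    {"dx": 25,"dy": -16,"dz": 0,"roll": 0,"jaw": -1},
    {"dx": 25,"dy": -16,"dz": 0,"roll": 0,"jaw": -1},
    {"dx": 25,"dy": -16,"dz": 0,"roll": 0,"jaw": -1},
    {"dx": 26,"dy": -17,"dz": 0,"roll": 0,"jaw": -1},
    {"dx": 0,"dy": 0,"dz": 10,"roll": -6.5,"jaw": -1},
    {"dx": 0,"dy": 0,"dz": 10,"roll": -6.5,"jaw": -1},
    {"dx": 0,"dy": 0,"dz": 10,"roll": -6.5,"jaw": -1},
    {"dx": 0,"dy": 0,"dz": 20,"roll": 0,"jaw": -1},
    {"dx": 0,"dy": 0,"dz": 0,"roll": 0,"jaw": -1},
    {"dx": 0,"dy": 0,"dz": 0,"roll": 0,"jaw": -1},
  ],
)

```text
time_s: 2.7
ee_pos: [0.5539, -0.0481, 0.238]
eef_rot: [-3.141, 0.001, 0.624]
force: [-1.4, -0.5, 0.3]
grip_width: 0.0942
grip_force: 0.0
```

Emit:
send_rows(
  rows=[
    {"dx": 0.9,"dy": -1.2,"dz": 22,"roll": 0,"jaw": -1},
    {"dx": 0,"dy": 0,"dz": 22,"roll": 0,"jaw": -1},
    {"dx": 0,"dy": 0,"dz": 22,"roll": 0,"jaw": -1},
    {"dx": 0,"dy": 0,"dz": 22,"roll": 0,"jaw": -1},
    {"dx": 0,"dy": 0,"dz": 0,"roll": 0,"jaw": -1},
    {"dx": 0,"dy": 0,"dz": 0,"roll": 0,"jaw": -0.2},
  ],
)

```text
time_s: 3.2
ee_pos: [0.5547, -0.046, 0.1511]
eef_rot: [-3.142, 0.0, 0.625]
force: [0.7, -1.0, 1.0]
grip_width: 0.0899
grip_force: 0.0
```

Emit:
send_rows(
  rows=[
    {"dx": 0,"dy": 0,"dz": 0,"roll": 0,"jaw": 0.3},
    {"dx": 0,"dy": 0,"dz": 0,"roll": 0,"jaw": 1},
    {"dx": 0,"dy": 0,"dz": 0,"roll": 0,"jaw": 1},
    {"dx": 0,"dy": 0,"dz": 0,"roll": 0,"jaw": 1},
  ],
  force=25,
)

```text
time_s: 3.53
ee_pos: [0.5549, -0.0456, 0.151]
eef_rot: [3.141, -0.001, 0.626]
force: [-0.3, -0.2, -0.3]
grip_width: 0.0642
grip_force: 0.0
```

Emit:
send_rows(
  rows=[
    {"dx": 0,"dy": 0,"dz": 0,"roll": 0,"jaw": 1},
    {"dx": 0,"dy": 0,"dz": 0,"roll": 0,"jaw": 1},
    {"dx": 0,"dy": 0,"dz": 0,"roll": 0,"jaw": 1},
    {"dx": 0,"dy": 0,"dz": 0,"roll": 0,"jaw": 1},
  ],
)

```text
time_s: 3.87
ee_pos: [0.5552, -0.0464, 0.1507]
eef_rot: [3.139, -0.001, 0.626]
force: [4.8, -11.2, 4.6]
grip_width: 0.0377
grip_force: 17.8
```

Run:
```python
from h import *
c=cam('wrist');s=cam('side');t=cam('top')
a=c['frame'][:,:,::-1];b=cv2.resize(s['frame'][130:310,240:420,::-1],(420,420));
cv2.imwrite('pics/g1.png',cv2.resize(np.hstack([a,b]),None,fx=.8,fy=.8))
np.savez('w3.npz',**c);np.savez('s3.npz',**s)
```

```text
(no output)
```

View pics/g1.png

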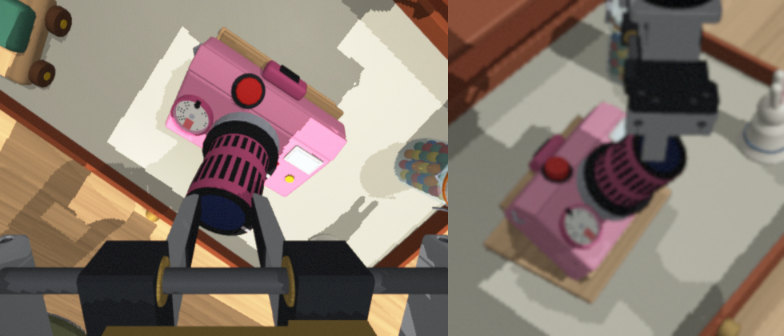

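The wrist half shows the fingers at about (190,200) and (258,200), gripping near the lens's front end and lower edge, with the glass at (222,212). That doesn't match a grip across the full diameter, so I'll measure it.

Run:
```python
from h import *
c=dict(np.load('w3.npz'));P=pts(c)*1000
fit(c,masks(c,(310,114),(238,143),(278,265),24,26,32),27)
R0=cv2.Rodrigues(np.array(c['rvec'],float))[0];print('campos',-R0.T@np.array(c['tvec']).ravel())
for (u,v) in [(242,250),(236,262),(230,280),(225,300),(322,250),(330,262),(336,280),(340,300),(280,250),(262,280),(300,285),(280,200)]:
    print((u,v),P[v,u].round(0),c['frame'][v,u])
o=get_obs();print(o['ee_pos'],o['grip_width'],o['grip_force'],o['force'],o['moment'])
```

```text
btn 310.7 113.5 ray [635.8 -14.1 133. ] depth [636.1 -14.4 129.4]
drum 237.2 143.6 ray [583.8  18.  103. ] depth [585.8  16.2 108.4]
lens 275.9 265.1 ray [548.2 -47.8 186.3] depth [549.4 -47.6 188.9]
yaw 6.259870147101623 t [628.69117312 -39.29991188  27.        ] res [[-0.5, -1.8, -0.0], [-1.5, 1.2, -0.0], [2.0, 0.6, -0.0]]
campos [0.62177859 0.00202237 0.36367034]
(242, 250) [551. -23. 201.] [94 95 96]
(236, 262) [549. -22. 215.] [94 97 97]
(230, 280) [549. -22. 233.] [100 102 103]
(225, 300) [550. -22. 251.] [94 94 97]
(322, 250) [577. -60. 199.] [94 95 96]
(330, 262) [578. -62. 214.] [96 97 98]
(336, 280) [578. -61. 234.] [94 94 97]
(340, 300) [577. -61. 249.] [95 95 97]
(280, 250) [561. -42. 194.] [20 25 53]
(262, 280) [531. -49. 179.] [20 24 48]
(300, 285) [544. -70. 182.] [26 24 26]
(280, 200) [580. -28. 170.] [134  57  86]
[ 0.5561418  -0.04761135  0.15142305] 0.02889617482176493 23.565353248268366 [  7.93333712 -16.76218262   6.90249057] [-3.17496083 -1.47020706  0.35136759]
```

Run:
```python
from h import *
c=dict(np.load('w2.npz'));P=pts(c)*1000
for (u,v) in [(203,247),(200,255),(195,265),(190,275),(180,290),(363,247),(370,255)]: print((u,v),P[v,u].round(0),c['frame'][v,u])
c=dict(np.load('w3.npz'));P=pts(c)*1000
for v in range(225,262,3):print(v,[(P[v,u].round(0).astype(int).tolist(),int(c['frame'][v,u,0]),int(c['frame'][v,u,1])) for u in (236,242,246)])
a=c['frame'][200:320,200:360,::-1];s=dict(np.load('s3.npz'))['frame'][180:250,320:400,::-1]
cv2.imwrite('pics/g2.png',np.hstack([cv2.resize(a,(480,360),interpolation=3),cv2.resize(s,(320,360)[::1],interpolation=3)]))
```

```text
(203, 247) [470. -90. 327.] [11 15 15]
(200, 255) [469. -91. 334.] [11 12  8]
(195, 265) [468. -91. 345.] [16 16 18]
(190, 275) [467. -91. 356.] [11 12 12]
(180, 290) [469. -91. 372.] [ 8 12 10]
(363, 247) [ 498. -181.  329.] [62 65 65]
(370, 255) [ 499. -182.  342.] [85 86 89]
225 [([496, -27, 26], 224, 222), ([553, -17, 174], 63, 33), ([557, -18, 181], 73, 33)]
228 [([492, -29, 25], 225, 222), ([554, -18, 179], 87, 38), ([556, -19, 183], 111, 47)]
231 [([490, -31, 25], 220, 216), ([554, -18, 184], 105, 43), ([556, -20, 187], 114, 47)]
234 [([546, -17, 174], 126, 120), ([554, -19, 188], 107, 43), ([556, -21, 190], 110, 45)]
237 [([548, -18, 183], 98, 48), ([552, -20, 189], 52, 26), ([554, -22, 189], 20, 18)]
240 [([547, -19, 185], 85, 38), ([551, -21, 188], 24, 24), ([552, -23, 189], 19, 21)]
243 [([545, -20, 184], 25, 23), ([549, -22, 189], 87, 87), ([550, -24, 188], 80, 82)]
246 [([547, -20, 193], 95, 96), ([549, -23, 192], 95, 95), ([551, -24, 194], 94, 95)]
249 [([548, -20, 198], 93, 94), ([550, -23, 198], 95, 96), ([551, -25, 196], 89, 88)]
252 [([548, -21, 202], 97, 97), ([550, -23, 203], 92, 93), ([550, -26, 198], 60, 62)]
255 [([549, -21, 206], 96, 95), ([550, -24, 206], 95, 96), ([550, -26, 201], 36, 37)]
258 [([549, -21, 210], 96, 97), ([550, -24, 209], 95, 95), ([550, -26, 206], 25, 23)]
261 [([549, -22, 213], 94, 94), ([550, -25, 212], 96, 96), ([551, -27, 210], 17, 19)]
```

View pics/g2.png

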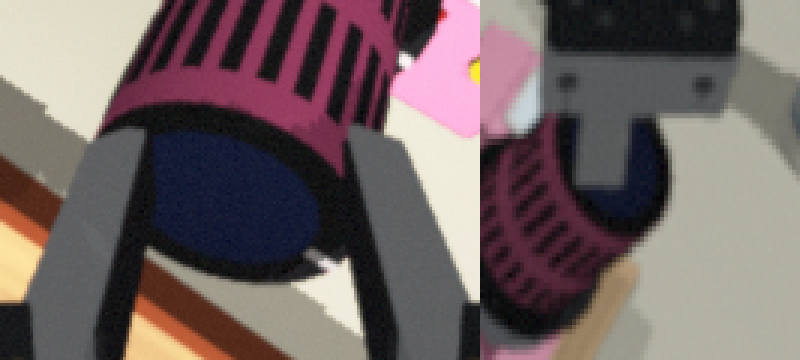

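The crop shows the finger ends at z≈189, resting on the lens front. So the real tips are about 38 mm above the reported TCP, and I need to open and go about 38 mm lower.

Emit:
send_rows(
  rows=[
    {"dx": 0,"dy": 0,"dz": -3,"roll": 0,"jaw": -1},
    {"dx": 0,"dy": 0,"dz": 0,"roll": 0,"jaw": -1},
    {"dx": 0,"dy": 0,"dz": 0,"roll": 0,"jaw": -1},
    {"dx": 0,"dy": 0,"dz": 0,"roll": 0,"jaw": -1},
    {"dx": 0,"dy": 0,"dz": 0,"roll": 0,"jaw": -1},
    {"dx": 0,"dy": 0,"dz": 0,"roll": 0,"jaw": -1},
    {"dx": 0,"dy": 0,"dz": 0,"roll": 0,"jaw": -1},
    {"dx": 0,"dy": 0,"dz": 0,"roll": 0,"jaw": -1},
    {"dx": 0,"dy": 0,"dz": 0,"roll": 0,"jaw": -1},
  ],
)

```text
time_s: 4.77
ee_pos: [0.5545, -0.0454, 0.153]
eef_rot: [-3.141, 0.0, 0.626]
force: [0.3, 0.6, -0.3]
grip_width: 0.0853
grip_force: 0.0
```

Emit:
send_rows(
  rows=[
    {"dx": 0,"dy": 0,"dz": 8,"roll": 0,"jaw": -1},
    {"dx": 0,"dy": 0,"dz": 10,"roll": 0,"jaw": -1},
    {"dx": 0,"dy": 0,"dz": 10,"roll": 0,"jaw": -1},
    {"dx": 0,"dy": 0,"dz": 10,"roll": 0,"jaw": -1},
    {"dx": 0,"dy": 0,"dz": 3,"roll": 0,"jaw": -1},
    {"dx": 0,"dy": 0,"dz": 0,"roll": 0,"jaw": -1},
  ],
)

```text
time_s: 5.27
ee_pos: [0.554, -0.0455, 0.1107]
eef_rot: [-3.14, 0.002, 0.626]
force: [0.0, -0.2, 0.7]
grip_width: 0.0942
grip_force: 0.0
```

Clear of contact. Closing now.

Emit:
send_rows(
  rows=[
    {"dx": 0,"dy": 0,"dz": 0,"roll": 0,"jaw": 1},
    {"dx": 0,"dy": 0,"dz": 0,"roll": 0,"jaw": 1},
    {"dx": 0,"dy": 0,"dz": 0,"roll": 0,"jaw": 1},
    {"dx": 0,"dy": 0,"dz": 0,"roll": 0,"jaw": 1},
    {"dx": 0,"dy": 0,"dz": 0,"roll": 0,"jaw": 1},
    {"dx": 0,"dy": 0,"dz": 0,"roll": 0,"jaw": 1},
    {"dx": 0,"dy": 0,"dz": 0,"roll": 0,"jaw": 1},
  ],
  force=35,
)

```text
time_s: 5.85
ee_pos: [0.5554, -0.0463, 0.1127]
eef_rot: [3.139, -0.001, 0.626]
force: [3.6, -4.9, -0.3]
grip_width: 0.0683
grip_force: 32.6
```

Run:
```python
from h import *
o=get_obs();print(o['time_s'],o['ee_pos'],o['eef_rot'],o['force'],o['moment'],o['grip_width'],o['grip_force'])
```

```text
5.85 [ 0.55537796 -0.04633329  0.11270817] [ 3.13915292e+00 -1.10192636e-03  6.25777553e-01] [ 3.60771026 -4.87015552 -0.29865908] [-0.95377137 -0.75658306 -0.08328786] 0.06827525871754517 32.64475045725703
```

Emit:
send_rows(
  rows=[
    {"dx": 1.1,"dy": 0.6,"dz": 2.2,"roll": 0,"jaw": 1},
    {"dx": 1.1,"dy": 0.6,"dz": 2.2,"roll": 0,"jaw": 1},
    {"dx": 1.1,"dy": 0.6,"dz": 2.2,"roll": 0,"jaw": 1},
    {"dx": 1.1,"dy": 0.7,"dz": 2.2,"roll": 0,"jaw": 1},
    {"dx": 0,"dy": 0,"dz": 0,"roll": 0,"jaw": 1},
  ],
)

```text
time_s: 6.27
ee_pos: [0.561, -0.0468, 0.1047]
eef_rot: [3.137, -0.001, 0.625]
force: [1.6, -11.8, 7.9]
grip_width: 0.0675
grip_force: 35.1
```

Emit:
send_rows(
  rows=[
    {"dx": 0.9,"dy": 0.5,"dz": 1.8,"roll": 0,"jaw": 1},
    {"dx": 0,"dy": 0,"dz": 0,"roll": 5,"jaw": 1},
    {"dx": 0,"dy": 0,"dz": 0,"roll": 5,"jaw": 1},
  ],
)

```text
time_s: 6.52
ee_pos: [0.5613, -0.0452, 0.103]
eef_rot: [3.14, -0.002, 0.448]
force: [-3.1, -0.5, 9.5]
grip_width: 0.0653
grip_force: 33.4
```

Run:
```python
from h import *
o=get_obs();print(o['time_s'],o['ee_pos'],o['eef_rot'],o['force'],o['moment'],o['grip_width'],o['grip_force'])
```

```text
6.5167 [ 0.56134119 -0.04521458  0.1029704 ] [ 3.14010483e+00 -2.00726404e-03  4.47617025e-01] [-3.08745621 -0.4870473   9.52194897] [-0.31452785  0.17781182  0.05245415] 0.06529819108855103 33.42457307735458
```

Emit:
send_rows(
  rows=[
    {"dx": 0,"dy": 0,"dz": 0,"roll": 5,"jaw": 1},
    {"dx": 0,"dy": 0,"dz": 0,"roll": 5,"jaw": 1},
    {"dx": 0,"dy": 0,"dz": 0,"roll": 5,"jaw": 1},
    {"dx": 0,"dy": 0,"dz": 0,"roll": 5,"jaw": 1},
    {"dx": 0,"dy": 0,"dz": 0,"roll": 5,"jaw": 1},
    {"dx": 0,"dy": 0,"dz": 0,"roll": 5,"jaw": 1},
    {"dx": 0,"dy": 0,"dz": 0,"roll": 5,"jaw": 1},
    {"dx": 0,"dy": 0,"dz": 0,"roll": 5,"jaw": 1},
    {"dx": 0,"dy": 0,"dz": 0,"roll": 5,"jaw": 1},
    {"dx": 0,"dy": 0,"dz": 0,"roll": 5,"jaw": 1},
  ],
)

```text
time_s: 7.35
ee_pos: [0.5616, -0.041, 0.1038]
eef_rot: [-3.135, -0.0, -0.423]
force: [-7.7, 19.4, 25.1]
grip_width: 0.0643
grip_force: 38.5
```

Run:
```python
from h import *
o=get_obs();print(o['time_s'],o['ee_pos'],o['eef_rot'],o['force'],o['moment'],o['grip_width'],o['grip_force'])
c=cam('wrist');s=cam('side');t=cam('top')
a=c['frame'][60:360,120:440,::-1];b=cv2.resize(s['frame'][160:310,250:410,::-1],(320,300));d=cv2.resize(t['frame'][185:285,250:356,::-1],(318,300))
cv2.imwrite('pics/t1.png',cv2.resize(np.hstack([a,b]),None,fx=1.25,fy=1.25,interpolation=3))
np.savez('w4.npz',**c);np.savez('s4.npz',**s)
```

```text
7.35 [ 0.56156495 -0.0410111   0.10375691] [-3.13469327e+00 -2.01084299e-04 -4.22961862e-01] [-7.65562787 19.39550279 25.08846962] [6.35056983 0.44204523 1.45413584] 0.06431750274728858 38.484788071364164
```

View pics/t1.png

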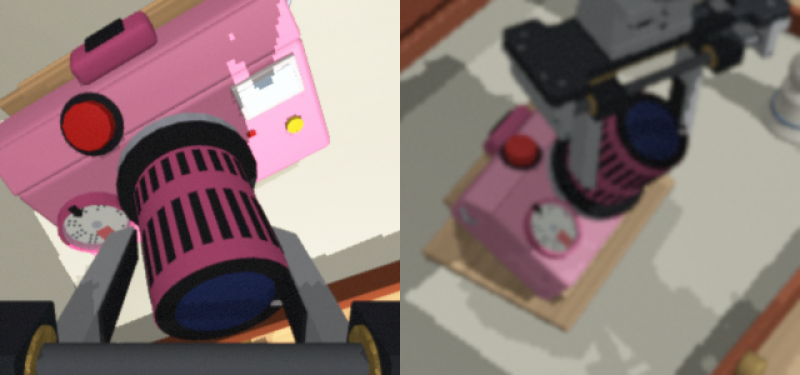

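The wrist half shows the lens's white line at crop (278,303), so it has turned only about 35°. The force has risen, which means it is slipping, so I'll let go, wind back and take a second stroke.

Emit:
send_rows(
  rows=[
    {"dx": 0,"dy": 0,"dz": 0,"roll": 0,"jaw": -1},
    {"dx": 0,"dy": 0,"dz": 0,"roll": 0,"jaw": -1},
    {"dx": 0,"dy": 0,"dz": 0,"roll": 0,"jaw": -1},
    {"dx": 0,"dy": 0,"dz": 0,"roll": 0,"jaw": -1},
    {"dx": 0,"dy": 0,"dz": -2,"roll": -7,"jaw": -1},
    {"dx": 0,"dy": 0,"dz": -2,"roll": -7,"jaw": -1},
    {"dx": 0,"dy": 0,"dz": -2,"roll": -7,"jaw": -1},
    {"dx": 0,"dy": 0,"dz": -2,"roll": -7,"jaw": -1},
    {"dx": 0,"dy": 0,"dz": 0,"roll": -7,"jaw": -1},
    {"dx": 0,"dy": 0,"dz": 0,"roll": -7,"jaw": -1},
    {"dx": 0,"dy": 0,"dz": 0,"roll": -7,"jaw": -1},
    {"dx": 0,"dy": 0,"dz": 0,"roll": -7,"jaw": -1},
  ],
)

```text
time_s: 8.5
ee_pos: [0.5606, -0.0449, 0.1093]
eef_rot: [-3.141, 0.0, 0.562]
force: [-0.3, 0.6, -0.4]
grip_width: 0.0939
grip_force: 0.0
```

```bash
cat >> h.py <<'E'
def line(c,ctr,rad=75):
    # white line on the barrel/front: angle about lens axis, easel frame, clockwise from easel -y
    P=pts(c)*1000;h=cv2.cvtColor(c['frame'],cv2.COLOR_RGB2HSV).astype(int);V,U=np.mgrid[:420,:560]
    e=Rn.from_euler('z',-5.7,degrees=True).as_matrix();Q=(P-[627.3,-39.5,27])@e.T
    a=np.array([-.5,0,.866]);ux=np.array([.866,0,.5]);D=Q-[-73,0,142]
    ax=D@a;px=D@ux;py=D[...,1];r=np.hypot(px,py)
    m=(h[...,1]<60)&(h[...,2]>120)&(ax>-55)&(ax<26)&(r<34)
    n,L,S,C=cv2.connectedComponentsWithStats(m.astype(np.uint8))
    for i in range(1,n):
        if S[i,4]<4: continue
        k=L==i
        print(S[i].tolist(),'r',np.median(r[k]).round(1),'ax',np.median(ax[k]).round(1),'cw deg',np.degrees(np.arctan2(-np.median(px[k]),-np.median(py[k]))).round(1))
    g=(h[...,0]>105)&(h[...,0]<130)&(h[...,1]>80)&(ax>-10)&(ax<30)&(r<26)
    print('glass axial',np.median(ax[g]).round(1),g.sum())
E
python3 - <<'E'
from h import *
for n in ('w2','w3','w4','s4'):print(n);line(dict(np.load(n+'.npz')),None)
print('now')
for n in ('wrist','side'):
    c=cam(n);np.savez(n[0]+'5.npz',**c);line(c,None)
o=get_obs();print(o['time_s'],o['ee_pos'],o['eef_rot'],o['force'],o['moment'],o['grip_width'],o['grip_force'])
E
```

```text
w2
glass axial 20.0 1485
w3
[251, 201, 3, 4, 4] r 29.8 ax -20.6 cw deg -177.9
[242, 214, 5, 8, 8] r 30.2 ax -7.1 cw deg 178.9
[229, 236, 7, 12, 14] r 30.2 ax 15.8 cw deg -179.5
[306, 286, 9, 5, 25] r 27.9 ax 18.1 cw deg 4.1
glass axial 19.9 1982
w4
[325, 218, 2, 4, 4] r 30.5 ax -32.0 cw deg 1.2
[222, 241, 3, 2, 4] r 33.3 ax -41.9 cw deg -155.2
[239, 296, 3, 11, 11] r 29.5 ax -0.8 cw deg -155.0
glass axial 11.1 2851
s4
[364, 202, 5, 10, 27] r 27.6 ax 18.7 cw deg 30.4
glass axial 12.3 416
now
[245, 215, 4, 10, 10] r 29.5 ax -32.1 cw deg -180.0
[225, 264, 2, 5, 5] r 30.3 ax 1.5 cw deg 177.5
[322, 321, 4, 4, 4] r 29.8 ax 10.5 cw deg -1.6
[285, 326, 7, 7, 30] r 26.1 ax 11.8 cw deg 46.7
glass axial 13.6 2705
glass axial 12.2 14
8.6 [ 0.56056326 -0.04485706  0.10926472] [-3.14120817e+00  2.05860157e-04  5.58665018e-01] [ 0.4277253  -0.55980131  0.15741333] [ 0.01962399 -0.0306112  -0.0084902 ] 0.09352622604846304 0.0
```

Emit:
send_rows(
  rows=[
    {"dx": -2.5,"dy": 0.2,"dz": 2,"roll": 0,"jaw": 1},
    {"dx": 0,"dy": 0,"dz": 0,"roll": 0,"jaw": 1},
    {"dx": 0,"dy": 0,"dz": 0,"roll": 0,"jaw": 1},
    {"dx": 0,"dy": 0,"dz": 0,"roll": 0,"jaw": 1},
    {"dx": 0,"dy": 0,"dz": 0,"roll": 0,"jaw": 1},
    {"dx": 0,"dy": 0,"dz": 0,"roll": 0,"jaw": 1},
    {"dx": 0,"dy": 0,"dz": 0,"roll": 0,"jaw": 1},
    {"dx": 0.7,"dy": 0.4,"dz": 1.5,"roll": 0,"jaw": 1},
    {"dx": 0.7,"dy": 0.4,"dz": 1.5,"roll": 0,"jaw": 1},
    {"dx": 0,"dy": 0,"dz": 0,"roll": 4,"jaw": 1},
    {"dx": 0,"dy": 0,"dz": 0,"roll": 4,"jaw": 1},
    {"dx": 0,"dy": 0,"dz": 0,"roll": 4,"jaw": 1},
  ],
)

```text
time_s: 9.6
ee_pos: [0.5602, -0.046, 0.105]
eef_rot: [-3.141, -0.0, 0.344]
force: [-3.3, 4.5, 5.5]
grip_width: 0.0633
grip_force: 33.5
```

Emit:
send_rows(
  rows=[
    {"dx": 0,"dy": 0,"dz": 0,"roll": 4,"jaw": 1},
    {"dx": 0,"dy": 0,"dz": 0,"roll": 4,"jaw": 1},
    {"dx": 0,"dy": 0,"dz": 0,"roll": 4,"jaw": 1},
    {"dx": 0,"dy": 0,"dz": 0,"roll": 4,"jaw": 1},
  ],
)

```text
time_s: 9.93
ee_pos: [0.561, -0.0455, 0.1052]
eef_rot: [-3.141, -0.002, 0.065]
force: [-0.1, 11.0, 6.2]
grip_width: 0.0593
grip_force: 35.0
```

Run:
```python
from h import *
o=get_obs();print(o['time_s'],o['ee_pos'],o['eef_rot'],o['force'],o['moment'],o['grip_width'],o['grip_force'])
for n in ('wrist','side'):
    c=cam(n);line(c,None)
```

```text
9.9333 [ 0.56101684 -0.04553552  0.10524383] [-3.14064118e+00 -2.21629534e-03  6.49451168e-02] [-0.12942618 11.0275665   6.17312233] [ 2.50927772 -0.07623454  1.25856099] 0.05925863927641397 34.97670203447342
[233, 227, 1, 12, 12] r 29.2 ax -33.6 cw deg -164.0
[225, 241, 6, 3, 8] r 32.7 ax -33.0 cw deg -178.9
[333, 241, 5, 2, 6] r 33.3 ax -32.4 cw deg 2.5
[305, 331, 4, 1, 4] r 29.1 ax 12.2 cw deg 63.1
glass axial 14.0 2625
[359, 192, 2, 9, 10] r 32.7 ax 18.7 cw deg -9.2
glass axial 15.0 251
```

Emit:
send_rows(
  rows=[
    {"dx": 0,"dy": 0,"dz": 0,"roll": 4,"jaw": 1},
    {"dx": 0,"dy": 0,"dz": 0,"roll": 4,"jaw": 1},
    {"dx": 0,"dy": 0,"dz": 0,"roll": 0,"jaw": 1},
    {"dx": 0,"dy": 0,"dz": 0,"roll": 0,"jaw": -1},
    {"dx": 0,"dy": 0,"dz": 0,"roll": 0,"jaw": -1},
    {"dx": 0,"dy": 0,"dz": 0,"roll": 0,"jaw": -1},
    {"dx": 0,"dy": 0,"dz": 0,"roll": 0,"jaw": -1},
    {"dx": 0,"dy": 0,"dz": 0,"roll": 0,"jaw": -1},
    {"dx": 0,"dy": 0,"dz": 0,"roll": 0,"jaw": -1},
    {"dx": 0,"dy": 0,"dz": -15,"roll": 0,"jaw": -1},
    {"dx": 0,"dy": 0,"dz": -30,"roll": 0,"jaw": -1},
    {"dx": 0,"dy": 0,"dz": -30,"roll": 0,"jaw": -1},
  ],
)

```text
time_s: 11.03
ee_pos: [0.5596, -0.0463, 0.1797]
eef_rot: [-3.141, 0.002, -0.072]
force: [0.1, -0.1, 0.5]
grip_width: 0.0942
grip_force: 0.0
```

Emit:
send_rows(
  rows=[
    {"dx": 0,"dy": 0,"dz": -35,"roll": 0,"jaw": -1},
    {"dx": 0,"dy": 0,"dz": 0,"roll": 0,"jaw": -1},
  ],
)

```text
time_s: 11.2
ee_pos: [0.5623, -0.0466, 0.2213]
eef_rot: [3.141, -0.009, -0.072]
force: [0.7, 0.3, 0.9]
grip_width: 0.0941
grip_force: 0.0
```

Run:
```python
from h import *
o=get_obs();print(o['time_s'],o['ee_pos'],o['eef_rot'],o['force'],o['grip_width'])
for n in ('wrist','side','top'):
    c=cam(n);np.savez(n[0]+'6.npz',**c);line(c,None)
    if n=='wrist':w=c
    if n=='side':s=c
cv2.imwrite('pics/t2.png',np.hstack([w['frame'][:,50:450,::-1],cv2.resize(s['frame'][150:360,230:420,::-1],(380,420))]))
```

```text
11.2 [ 0.56225991 -0.04663598  0.22126177] [ 3.14089289 -0.00939054 -0.07203207] [0.73449785 0.30583882 0.85939338] 0.09413401496590734
[248, 226, 1, 4, 4] r 30.0 ax 1.8 cw deg -176.6
[299, 247, 5, 4, 8] r 27.3 ax 14.0 cw deg 61.8
glass axial 15.8 1304
glass axial 16.9 425
[312, 261, 3, 3, 5] r 27.5 ax 15.7 cw deg 63.6
glass axial 17.0 3
```

View pics/t2.png

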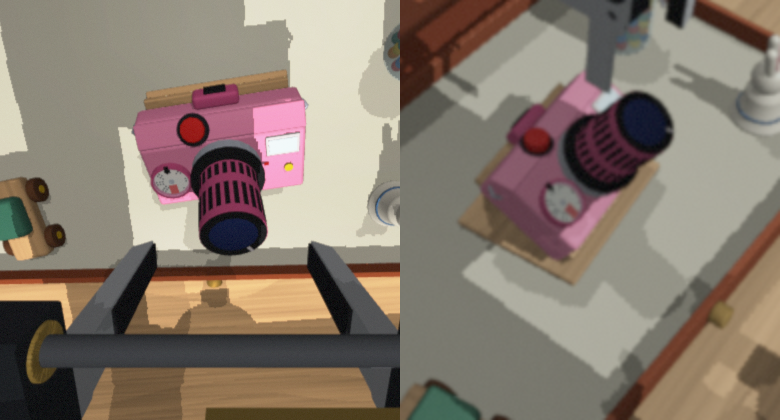

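The lens is locked: its line is at about 62° and it sits about 4 mm in. In the wrist half the bar is on the lower side of the drum, at (174,188), with the drum centre at about (170,180). Next I'll work out the counter frames and go to the button with the jaws shut.

Emit:
send_rows(
  rows=[
    {"dx": 14,"dy": -7.6,"dz": 0,"roll": 0,"jaw": 1},
    {"dx": 14,"dy": -7.6,"dz": 0,"roll": 0,"jaw": 1},
    {"dx": 14,"dy": -7.6,"dz": 0,"roll": 0,"jaw": 1},
    {"dx": 14,"dy": -7.6,"dz": 0,"roll": 0,"jaw": 1},
    {"dx": 14.4,"dy": -7.6,"dz": 0,"roll": 0,"jaw": 1},
    {"dx": 0,"dy": 0,"dz": 14,"roll": 0,"jaw": 1},
    {"dx": 0,"dy": 0,"dz": 14,"roll": 0,"jaw": 1},
    {"dx": 0,"dy": 0,"dz": 14,"roll": 0,"jaw": 1},
    {"dx": 0,"dy": 0,"dz": 14,"roll": 0,"jaw": 1},
    {"dx": 0,"dy": 0,"dz": 14,"roll": 0,"jaw": 1},
    {"dx": 0,"dy": 0,"dz": 14,"roll": 0,"jaw": 1},
    {"dx": 0,"dy": 0,"dz": 0,"roll": 0,"jaw": 1},
  ],
)

```text
time_s: 12.35
ee_pos: [0.6312, -0.0133, 0.1258]
eef_rot: [-3.142, 0.007, -0.072]
force: [0.5, 0.6, -1.1]
grip_width: 0.0174
grip_force: 0.0
```

Emit:
send_rows(
  rows=[
    {"dx": 0,"dy": 0,"dz": 0,"roll": 0,"jaw": 1},
    {"dx": 0,"dy": 0,"dz": 0,"roll": 0,"jaw": 1},
    {"dx": 0,"dy": 0,"dz": 0,"roll": 0,"jaw": 1},
  ],
)

```text
time_s: 12.6
ee_pos: [0.6335, -0.0135, 0.1312]
eef_rot: [-3.142, -0.001, -0.072]
force: [-0.4, -0.6, -0.2]
grip_width: 0.0004
grip_force: 0.0
```

```bash
cat >> h.py <<'E'
def count(c):
    P=pts(c)*1000;h=cv2.cvtColor(c['frame'],cv2.COLOR_RGB2HSV).astype(int)
    e=Rn.from_euler('z',-5.7,degrees=True).as_matrix();Q=(P-[627.3,-39.5,27])@e.T
    D=Q-[-37,60.5,76];px=D@np.array([.866,0,.5]);py=D[...,1];ax=D@np.array([-.5,0,.866])
    drum=(np.abs(ax)<12)&(np.hypot(px,py)<19)
    m=drum&((h[...,0]<8)|(h[...,0]>172))&(h[...,1]>90)
    cr=drum&(h[...,1]<60)&(h[...,2]>100)
    hull=cv2.convexHull(np.argwhere(cr|m)[:,::-1].astype(np.int32));mm=np.zeros(m.shape,np.uint8);cv2.fillConvexPoly(mm,hull,1);mm=mm>0
    cx,cy=np.median(px[mm]),np.median(py[mm])
    n,L,S,_=cv2.connectedComponentsWithStats((m&(np.hypot(px-cx,py-cy)<17)).astype(np.uint8))
    for i in range(1,n):
        if S[i,4]<5: continue
        k=L==i;dx,dy=px[k].mean()-cx,py[k].mean()-cy
        # looking at face with top up, right = easel -y
        print('red',S[i,4],'r',np.hypot(dx,dy).round(1),'cw deg from pointer',np.degrees(np.arctan2(-dy,dx)).round(1),'ctr',cx.round(1),cy.round(1))
E
python3 - <<'E'
from h import *
o=get_obs();print(o['time_s'],o['ee_pos'],o['eef_rot'],o['force'],o['grip_width'])
for n in ('w2','w6','s6'): print(n);count(dict(np.load(n+'.npz')))
c=cam('side');np.savez('s7.npz',**c);print('now');count(c)
# lowest finger points near button
P=pts(c)*1000;h=cv2.cvtColor(c['frame'],cv2.COLOR_RGB2HSV)
m=(np.hypot(P[...,0]-o['ee_pos'][0]*1e3,P[...,1]-o['ee_pos'][1]*1e3)<22)&(P[...,2]>118)&(P[...,2]<220)
for z in range(124,176,4):
    k=m&(np.abs(P[...,2]-z)<2)
    if k.sum():print(z,k.sum(),np.median(P[k],0).round(0),c['frame'][k].mean(0).round(0))
E
```

```text
12.6 [ 0.63346907 -0.01348733  0.13122855] [-3.14157299e+00 -9.65367966e-04 -7.19930839e-02] [-0.40382808 -0.63917605 -0.1787213 ] 0.00043545915665427497
w2
red 66 r 11.2 cw deg from pointer -179.6 ctr 1.4 -2.0
w6
red 60 r 11.2 cw deg from pointer 179.5 ctr 2.3 -1.8
s6
red 17 r 11.6 cw deg from pointer -173.5 ctr 0.8 2.0
now
red 17 r 11.8 cw deg from pointer -174.1 ctr 0.9 1.7
124 63 [628.  -4. 123.] [88. 53. 60.]
128 41 [632. -10. 129.] [104.  34.  34.]
132 78 [634. -11. 131.] [123.  37.  36.]
168 6 [624. -13. 169.] [107.  87.  95.]
172 11 [624. -14. 172.] [91. 84. 87.]
```

The bar is 180° from the pointer, so 4 clicks. The tips are at z≈168 and the button top at about 131.

Emit:
send_rows(
  rows=[
    {"dx": 1,"dy": 0,"dz": 12,"roll": 0,"jaw": 1},
    {"dx": 0,"dy": 0,"dz": 12,"roll": 0,"jaw": 1},
    {"dx": 0,"dy": 0,"dz": 10,"roll": 0,"jaw": 1},
    {"dx": 0,"dy": 0,"dz": 0,"roll": 0,"jaw": 1},
  ],
)

```text
time_s: 12.98
ee_pos: [0.6333, -0.0135, 0.0936]
eef_rot: [-3.142, 0.003, -0.072]
force: [0.8, -0.4, 1.6]
grip_width: 0.0
grip_force: 0.6
```

Emit:
send_rows(
  rows=[
    {"dx": 0,"dy": 0,"dz": 3,"roll": 0,"jaw": 1},
    {"dx": 0,"dy": 0,"dz": 0,"roll": 0,"jaw": 1},
  ],
)

```text
time_s: 13.15
ee_pos: [0.6339, -0.0135, 0.0931]
eef_rot: [3.142, 0.001, -0.072]
force: [-1.7, 0.1, 2.3]
grip_width: 0.0003
grip_force: 0.8
```

Emit:
send_rows(
  rows=[
    {"dx": 0,"dy": 0,"dz": 3,"roll": 0,"jaw": 1},
    {"dx": 0,"dy": 0,"dz": 0,"roll": 0,"jaw": 1},
  ],
)

```text
time_s: 13.32
ee_pos: [0.6343, -0.0135, 0.0904]
eef_rot: [-3.142, -0.0, -0.072]
force: [-0.2, 0.5, 2.2]
grip_width: 0.0002
grip_force: 0.9
```

Emit:
send_rows(
  rows=[
    {"dx": 0,"dy": 0,"dz": 3,"roll": 0,"jaw": 1},
    {"dx": 0,"dy": 0,"dz": 0,"roll": 0,"jaw": 1},
  ],
)

```text
time_s: 13.48
ee_pos: [0.6345, -0.0136, 0.0885]
eef_rot: [3.142, -0.001, -0.072]
force: [-3.5, 0.1, 8.6]
grip_width: 0.0007
grip_force: 4.1
```

Emit:
send_rows(
  rows=[
    {"dx": 0,"dy": 0,"dz": -8,"roll": 0,"jaw": 1},
    {"dx": 0,"dy": 0,"dz": -7,"roll": 0,"jaw": 1},
    {"dx": 0,"dy": 0,"dz": 0,"roll": 0,"jaw": 1},
    {"dx": 0,"dy": 0,"dz": 0,"roll": 0,"jaw": 1},
  ],
)

```text
time_s: 13.82
ee_pos: [0.6344, -0.0135, 0.1029]
eef_rot: [-3.142, -0.001, -0.072]
force: [-0.1, -0.9, -0.1]
grip_width: 0.0006
grip_force: 0.0
```

Run:
```python
from h import *
o=get_obs();print(o['time_s'],o['ee_pos'],o['force'])
count(cam('side'));count(cam('top'))
```

```text
13.8167 [ 0.63437529 -0.01354592  0.10285939] [-0.09669737 -0.90277997 -0.09612804]
red 16 r 11.9 cw deg from pointer -130.4 ctr 0.5 2.1Traceback (most recent call last):
  File "<stdin>", line 3, in <module>
  File "h.py", line 53, in count
    hull=cv2.convexHull(np.argwhere(cr|m)[:,::-1].astype(np.int32));mm=np.zeros(m.shape,np.uint8);cv2.fillConvexPoly(mm,hull,1);mm=mm>0
                                                                                                  ~~~~~~~~~~~~~~~~~~^^^^^^^^^^^
cv2.error: OpenCV(4.12.0) /io/opencv/modules/imgproc/src/drawing.cpp:2404: error: (-215:Assertion failed) points.checkVector(2, CV_32S) >= 0 in function 'fillConvexPoly'
```

One click took it from -174° to -130°. I'll repeat the same stroke twice, then check.

Emit:
send_rows(
  rows=[
    {"dx": 0,"dy": 0,"dz": 8,"roll": 0,"jaw": 1},
    {"dx": 0,"dy": 0,"dz": 4,"roll": 0,"jaw": 1},
    {"dx": 0,"dy": 0,"dz": 3,"roll": 0,"jaw": 1},
    {"dx": 0,"dy": 0,"dz": 0,"roll": 0,"jaw": 1},
    {"dx": 0,"dy": 0,"dz": 0,"roll": 0,"jaw": 1},
    {"dx": 0,"dy": 0,"dz": -8,"roll": 0,"jaw": 1},
    {"dx": 0,"dy": 0,"dz": -7,"roll": 0,"jaw": 1},
    {"dx": 0,"dy": 0,"dz": 0,"roll": 0,"jaw": 1},
    {"dx": 0,"dy": 0,"dz": 0,"roll": 0,"jaw": 1},
    {"dx": 0,"dy": 0,"dz": 0,"roll": 0,"jaw": 1},
  ],
)

```text
time_s: 14.75
ee_pos: [0.6339, -0.0135, 0.1019]
eef_rot: [3.142, 0.001, -0.072]
force: [-0.1, 0.9, -0.1]
grip_width: 0.0002
grip_force: 0.0
```

Emit:
send_rows(
  rows=[
    {"dx": 0,"dy": 0,"dz": 8,"roll": 0,"jaw": 1},
    {"dx": 0,"dy": 0,"dz": 4,"roll": 0,"jaw": 1},
    {"dx": 0,"dy": 0,"dz": 3,"roll": 0,"jaw": 1},
    {"dx": 0,"dy": 0,"dz": 0,"roll": 0,"jaw": 1},
    {"dx": 0,"dy": 0,"dz": 0,"roll": 0,"jaw": 1},
    {"dx": 0,"dy": 0,"dz": -8,"roll": 0,"jaw": 1},
    {"dx": 0,"dy": 0,"dz": -7,"roll": 0,"jaw": 1},
    {"dx": 0,"dy": 0,"dz": 0,"roll": 0,"jaw": 1},
    {"dx": 0,"dy": 0,"dz": 0,"roll": 0,"jaw": 1},
    {"dx": 0,"dy": 0,"dz": 0,"roll": 0,"jaw": 1},
  ],
)

```text
time_s: 15.58
ee_pos: [0.6339, -0.0135, 0.1019]
eef_rot: [-3.142, 0.001, -0.072]
force: [-0.3, 0.0, 0.2]
grip_width: 0.0001
grip_force: 0.0
```

Run:
```python
from h import *
count(cam('side'))
```

```text
red 16 r 12.2 cw deg from pointer -44.4 ctr 0.7 2.1
```

One more click, then retreat upwards and back.

Emit:
send_rows(
  rows=[
    {"dx": 0,"dy": 0,"dz": 8,"roll": 0,"jaw": 1},
    {"dx": 0,"dy": 0,"dz": 4,"roll": 0,"jaw": 1},
    {"dx": 0,"dy": 0,"dz": 3,"roll": 0,"jaw": 1},
    {"dx": 0,"dy": 0,"dz": 0,"roll": 0,"jaw": 1},
    {"dx": 0,"dy": 0,"dz": 0,"roll": 0,"jaw": 1},
    {"dx": 0,"dy": 0,"dz": -8,"roll": 0,"jaw": 1},
    {"dx": 0,"dy": 0,"dz": -25,"roll": 0,"jaw": 1},
    {"dx": 0,"dy": 0,"dz": -30,"roll": 0,"jaw": 1},
    {"dx": 0,"dy": 0,"dz": -30,"roll": 0,"jaw": 1},
    {"dx": 0,"dy": 0,"dz": -30,"roll": 0,"jaw": 1},
    {"dx": 0,"dy": 0,"dz": -20,"roll": 0,"jaw": 1},
    {"dx": -25,"dy": 0,"dz": 0,"roll": 0,"jaw": 1},
  ],
)

```text
time_s: 16.63
ee_pos: [0.6121, -0.0121, 0.234]
eef_rot: [3.142, -0.006, -0.072]
force: [0.0, 0.6, -0.6]
grip_width: 0.0002
grip_force: 0.0
```

Emit:
send_rows(
  rows=[
    {"dx": -30,"dy": 0,"dz": 0,"roll": 0,"jaw": 1},
    {"dx": -30,"dy": 0,"dz": 0,"roll": 0,"jaw": 1},
    {"dx": -30,"dy": 0,"dz": 0,"roll": 0,"jaw": 1},
    {"dx": 0,"dy": 0,"dz": 0,"roll": 0,"jaw": 1},
    {"dx": 0,"dy": 0,"dz": 0,"roll": 0,"jaw": 1},
  ],
)

```text
time_s: 17.05
ee_pos: [0.5188, -0.0052, 0.2308]
eef_rot: [3.142, -0.0, -0.072]
force: [-0.1, 0.6, -0.2]
grip_width: 0.0002
grip_force: 0.0
```

Run:
```python
from h import *
w=cam('wrist');s=cam('side')
for c in (w,s): count(c);line(c,None)
cv2.imwrite('pics/end.png',np.hstack([w['frame'][:,80:480,::-1],cv2.resize(s['frame'][150:360,230:420,::-1],(380,420))]))
```

```text
red 72 r 10.5 cw deg from pointer 1.0 ctr 1.9 -1.6
[340, 194, 7, 6, 24] r 27.3 ax 13.8 cw deg 62.0
glass axial 15.8 1548
red 14 r 12.3 cw deg from pointer -6.7 ctr 0.3 1.3
[364, 214, 3, 3, 7] r 25.7 ax 15.0 cw deg 66.0
glass axial 16.9 424
```

View pics/end.png

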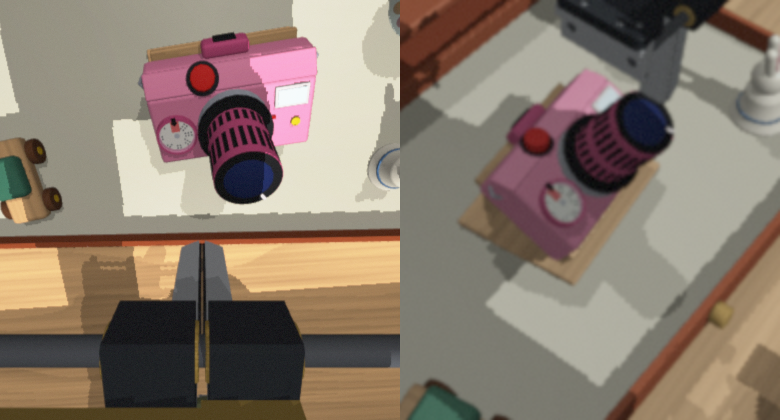

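The red bar is at the pointer (175,127), the lens is locked, and the gripper is clear of everything.

```bash
python3 -c "
from station import *
print(hand_in())"
```

```text
the job is handed in; nothing more can be done
None
```

The lens is pressed in, turned about 60° clockwise and locked, and four clicks brought the red start bar to the pointer. I never touched the bell, car or jar, and I handed the job in at about 17 s, but no verdict was shown.

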